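# Ease a plaster tile mould open with a wedge

## Robot

A 6-joint arm with a two-finger parallel gripper is mounted at the origin on the work surface. World frame = base frame: x ahead of the robot, y to its left, z up, the work surface at z = 0. Lengths are in m, angles in rad, forces in N, time in s.
With the tool pointing down it reaches from about 0.275 to 1 m from the base axis. Payload 8.4 kg.
Tool frame: the origin (TCP) lies on the centre line of the jaws, within the pads' length; the fingertips stand 17 mm ahead of it and the grasp point (between the pads) lies 2 mm behind it (bot.tcp_to_tips is the z of the fingertips in the tool frame, in m); z points along the fingers, y is the line along which they close (so a half turn about z gives the same grasp; the last joint's range is limited). The gripper opens to 85 mm and grips with 20 to 120 N. Pads are 22 mm wide; open, the fingers measure 114 mm over their backs; the gripper's body (76 mm by 85 mm) begins 54 mm behind the grasp point. The pads swing forward as they close: fully open they stand 13 mm farther back than shut.
Start: joints at [-1.342, 0.353, 1.633, -0, 1.155, -0.002], TCP at [0.143, -0.608, 0.248] pointing down, gripper open.
Joint ranges: [-2.63, 2.63], [-0.92, 2.1], [0.06, 2.66], [-1.3, 4.44], [0, 2.69], [-3.02, 3.02]. Speed limits (rad/s): [2.22, 2.22, 2.79, 3.14, 3.14, 3.14].

## Interface

Orientations are given as a unit quaternion [x, y, z, w].
In Python, from workcell import bot, cams, job gives the robot as it stands (bot), with the cameras (cams) and the job (job). Calls block until the motion is done:
- bot.reach(position, orientation): joint-space move of the TCP to a pose.
- bot.servo_line(position, ori=None, velocity=0.15): straight line of the TCP; ori=None keeps the orientation; velocity is the mean speed in m/s.
- bot.goto_joints(angles): joint-space move.
- bot.move_gripper(opening, strength=None): finger opening in m; strength is the grip in N (None keeps the last); returns when the fingers have stopped.
- bot.dwell(seconds).
- bot.solve_ik(position, orientation): joint angles nearest the present ones, or None.
- bot.get_obs(): the state.
- cams.read_camera(name): name is "scene" or "top" or "wrist"; returns a dict with "frame" (384x512x3 uint8, red, green, blue), "intrinsics" (3x3 intrinsics, pixels), "dist" ([k1, k2, p1, p2, k3] as OpenCV has them; the pictures are not rectified), "view" (4x4, takes a point from world to camera coordinates). Camera axes: x right, y down, z forward; pixel columns grow to the right and rows downward; lengths in m; the calibration is good to about 2 mm. A picture is of the moment at which its call begins. There is no depth.
A pose or a line that the arm cannot do raises bot.IKError and nothing moves.
- job.hand_in(): hands the job in; it is judged then, once.
The state is a dict: "time_s": time; "joint_pos": joint angles; "joint_vel": joint speeds; "joint_efforts": joint torques, N m; "position": TCP position; "orientation": TCP orientation; "wrist_force": force on the tool from outside, world axes, zero at the start; "ft_torque": the same for the moment, N m; "gripper_width": finger opening in m; "grip_force": force on a finger pad.
Only numpy, scipy, OpenCV 4.12 (cv2) and the standard library are available. Lean on these libraries where they do the work, as an engineer would, in place of code of your own. Each camera call takes 0.05 s, during which the arm holds its last target. There are 200 camera calls.

## Task

Take the iron weight off the lid of the hinged plaster tile mould by its knob and stand it upright on the round wooden bat. Then pick up the hardwood wedge, slide it thin end first along the bench into the slot at the mould's front and push it under the lid's blue-marked edge until the lid just lifts off its base, with a gap of about 6 mm at the front edge; lift the lid with the wedge alone. Finish like that, still gripping the wedge so that it carries the lid, and leave the jar, the vase and the yellow rib where they are.

Things in the scene. Friction and masses are not known exactly. Their poses are not given: they have to be found in the camera images.
- mould: the mould's wooden base, 200 mm (own x) by 190 (own y) by 20 mm high, fixed to the bench. Origin: centre of its underside. Its own -x side is the front (faces world -y, give or take 20 degrees), the lid's hinge is along the top of its +x side. A slot runs in from the middle of the front: 70 mm wide, 20 mm high, 120 mm deep, its floor the bench, its roof the lid
- slot (a point): middle of the slot's mouth at the bench, on the base's front face (own -100 mm, 0, 0 of the base); axes as the base's
- lid: the lid, a white plaster block in a pale wooden frame, 200 by 190 by 40 mm, 0.55 to 1.05 kg, resting on the base; its top is 60 mm above the bench when shut. Origin on the hinge line, 20 mm above the bench; it reaches from there 200 mm along its own -x. It swings up freely and falls shut when not held up
- lip (a point): middle of the lower front edge of the lid (blue mark above it, 70 mm wide, as wide as the slot), 20 mm above the bench when the lid is shut: its height less 20 mm is the gap
- weight: dark iron weight, about 0.6 kg (0.48 to 0.72): disc 84 mm across and 24 mm thick with a round knob on top, knob 30 mm across from 38 to 64 mm above the underside. Origin: centre of its underside. It starts upright on the lid
- bat: round wooden bat (disc), 140 mm across, 15 mm high, fixed to the bench. Origin: centre of its underside. It lies at the far left (+y) or the far right (-y) of the work; the jar stands at the other of these places
- wedge: dark hardwood wedge, 150 mm long (own x), 36 wide (own y), 0.12 kg, lying flat; origin: centre of the underside; thin end to own +x. Its top slopes from 6 mm high at the thin end (x +75 mm) to 33.5 mm high at x -35 mm, 1 mm up for every 4 along; the tail behind is 33.5 mm high and carries a grip block with a yellow band
- wedge_tip (a point): middle of the thin end's lower edge (own +75 mm, 0, 0 of the wedge)
- wedge_grip (a point): point inside the wedge's grip block (own -57 mm, 0, +46 mm). The block is 30 mm along x, 36 mm wide along y, flush with the wedge's sides, its top 70 mm above the underside: grip it from above across own y
- jar: bystander: small closed glass jar with a black cap, 60 mm across, 75 mm high, origin at the centre of its underside
- vase: bystander: white slab-built bottle with terracotta foot and shoulder, 60 by 90 mm, 112 mm high, origin at the centre of its underside
- rib: bystander: flat yellow scraper (rib), 100 by 45 by 8 mm, lying on the bench, origin at the centre of its underside

How it is judged:
By the outcome, as a careful person would: the job done as asked, in the order asked, and still so for the second after the job is handed in, while the arm keeps its last pose, push and grip.
It also fails if it takes over 64 s, if anything falls off the work surface, if the arm or the gripper's body presses on something with over 40 N, if the wrist force passes 120 N, or if a joint passes its speed limit or range.

## Working session

There is one attempt and no reset: what is moved stays moved. The work goes in short steps, each a Python script; the robot and the scene stay as the last script left them, time stands still between calls to the robot, and variables do not carry over. Pictures are saved under pics/ and viewed, at most 10 in all, crops included, and the job is handed in when it is done.

```bash
mkdir -p pics; ls; python3 - <<'E'
from workcell import bot, cams, job
import cv2,numpy as np
for n in ["top","scene"]:
    c=cams.read_camera(n); cv2.imwrite(f"pics/{n}0.png",cv2.resize(c["frame"][:,:,::-1],(800,600),interpolation=cv2.INTER_CUBIC))
    np.savez(f"{n}0.npz",**{k:np.array(v) for k,v in c.items()})
    print(n,np.round(c["intrinsics"],1).tolist(),c["dist"],np.round(c["view"],3).tolist())
o=bot.get_obs();print(o["time_s"],o["orientation"],o["gripper_width"],bot.tcp_to_tips)
E
```

```text
pics
workcell.py
top [[476.1, 0.0, 253.0], [0.0, 476.1, 189.2], [0.0, 0.0, 1.0]] [-0.07413432  0.          0.          0.          0.        ] [[0.017, -1.0, -0.003, 0.004], [-0.988, -0.017, -0.153, 0.606], [0.153, 0.005, -0.988, 1.499], [0.0, 0.0, 0.0, 1.0]]
scene [[418.9, 0.0, 259.6], [0.0, 418.9, 191.8], [0.0, 0.0, 1.0]] [0.00735117 0.         0.         0.         0.        ] [[0.696, 0.718, -0.022, -0.392], [0.396, -0.409, -0.822, -0.168], [-0.599, 0.564, -0.569, 1.674], [0.0, 0.0, 0.0, 1.0]]
0.1 [ 9.93349303e-01  1.15137924e-01 -7.40949546e-05 -6.43840606e-04] 0.085215847648415 0.017
```

View pics/top0.png

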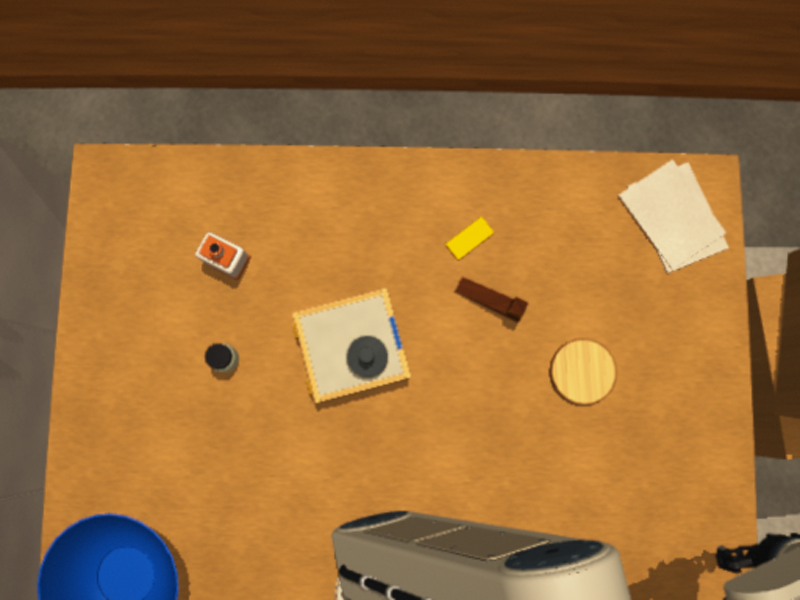

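View pics/scene0.png

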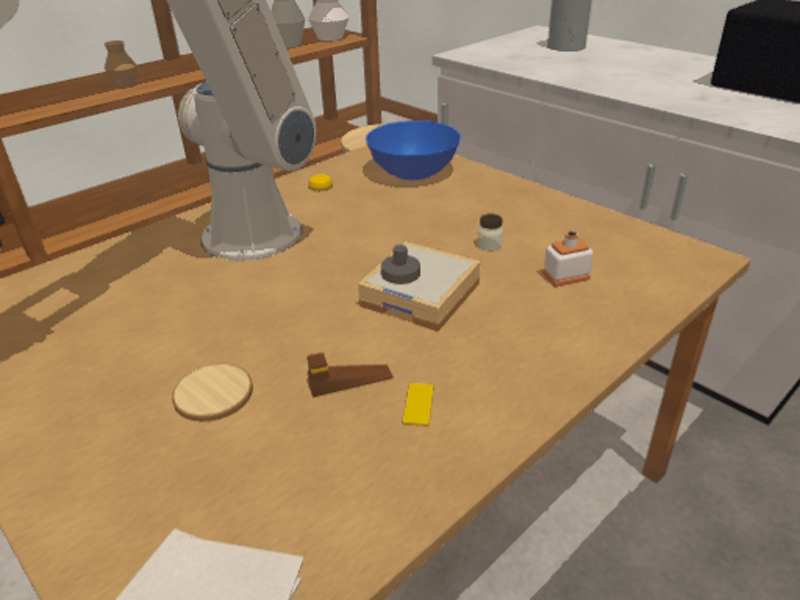

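Top view (800x600 scale): lid corners are (295,315), (387,291), (409,377), (317,403), with the blue front mark at (397,333). The weight's knob is at (367,355), the wedge runs from its tip at (459,284) to its grip at (518,306), and the bat is at (583,371). The jar (220,357) is on the far left, with the vase at (220,255) and the rib at (470,238). Next I'll compute rough poses and move the wrist camera in for a closer look.

```bash
cat > h.py <<'E'
from workcell import bot, cams, job
import cv2,numpy as np
from scipy.spatial.transform import Rotation as R
def snap(n,name):
    c=cams.read_camera(n); np.savez(f"{name}.npz",**{k:np.array(v) for k,v in c.items()})
    cv2.imwrite(f"pics/{name}.png",cv2.resize(c["frame"][:,:,::-1],(800,600),interpolation=cv2.INTER_CUBIC)); return c
def px(c,p800,z):
    "800x600 picture pixels -> world points at height z"
    p=(np.array(p800,float).reshape(-1,1,2)+.5)*.64-.5
    r=cv2.undistortPoints(p,np.array(c["intrinsics"]),np.array(c["dist"]))[:,0]
    V=np.array(c["view"]); d=np.c_[r,np.ones(len(r))]@V[:3,:3]; o=-V[:3,:3].T@V[:3,3]
    return o+d*((z-o[2])/d[:,2])[:,None]
def proj(c,P):
    V=np.array(c["view"]); p,_=cv2.projectPoints(np.array(P,float),cv2.Rodrigues(V[:3,:3])[0],V[:3,3],np.array(c["intrinsics"]),np.array(c["dist"]))
    return (p[:,0]+.5)/.64-.5
def down(yaw):
    "tool pointing down, jaw line (tool y) along world direction yaw"
    x=np.array([np.sin(yaw),-np.cos(yaw),0]); y=np.array([np.cos(yaw),np.sin(yaw),0])
    x=np.cross(y,[0,0,-1]); return R.from_matrix(np.c_[x,y,[0,0,-1]]).as_quat()
E
python3 - <<'E'
from h import *
c=np.load("top0.npz")
L=px(c,[(295,315),(387,291),(409,377),(317,403)],.06);print("lid",L.round(3).tolist(),L.mean(0).round(4))
f=(L[1]+L[2]-L[0]-L[3])/2;print("front dir",np.degrees(np.arctan2(f[1],f[0])),np.linalg.norm(f)); s=(L[2]+L[3]-L[1]-L[0])/2;print(np.degrees(np.arctan2(s[1],s[0])),np.linalg.norm(s))
print("knob",px(c,[(367,353)],.124), "disc",px(c,[(367,358)],.084))
print("bat",px(c,[(583.5,371)],.015))
print("wedge tip",px(c,[(459,285)],.006),"grip top",px(c,[(518,306)],.07))
w=cams.read_camera("wrist"); T=np.array(w["view"]); o=bot.get_obs()
cp=-T[:3,:3].T@T[:3,3]; Rt=R.from_quat(o["orientation"])
print("cam in tool",Rt.inv().apply(cp-o["position"]),"axes",(Rt.as_matrix().T@T[:3,:3].T).round(2).tolist(),w["intrinsics"][0][0])
E
```

```text
lid [[0.561, 0.22, 0.06], [0.614, 0.032, 0.06], [0.438, -0.016, 0.06], [0.382, 0.169, 0.06]] [0.4986 0.1014 0.06  ]
front dir -73.73180537888123 0.1943257486794856
-164.37080587471024 0.18385917958586093
knob [[0.48030618 0.06771109 0.124     ]] disc [[0.473334   0.06918654 0.084     ]]
bat [[ 0.45809398 -0.3824562   0.015     ]]
wedge tip [[ 0.63807091 -0.12059258  0.006     ]] grip top [[ 0.58565856 -0.23640926  0.07      ]]
cam in tool [ 0.08354459  0.00052793 -0.12541438] axes [[-0.0, -0.94, -0.33], [1.0, -0.0, -0.0], [0.0, -0.33, 0.94]] 265.08871328289973
```

```bash
python3 - <<'E'
from h import *
for yaw in (16,196,106,286,-24+0,156):
  for p in ((.585,-.236,.044),(.55,-.08,.044),(.48,.068,.108),(.458,-.382,.065),(.50,.0,.30)):
    q=bot.solve_ik(p,down(np.radians(yaw))); print(yaw,p,None if q is None else np.round(q,2).tolist())
E
python3 - <<'E'
from h import *
# look with camera toward the robot side, tool x pointing at robot or current
o=bot.get_obs()["orientation"]
bot.reach([.50,-.0,.28],down(np.radians(196))); c=snap("wrist","w1")
print(bot.get_obs()["time_s"], np.round(bot.get_obs()["joint_pos"],2))
E
```

```text
16 (0.585, -0.236, 0.044) [-0.39, 0.61, 1.75, -0.0, 0.78, -0.67]
16 (0.55, -0.08, 0.044) [-0.15, 0.52, 1.92, -0.0, 0.7, -0.43]
16 (0.48, 0.068, 0.108) [0.14, 0.33, 2.05, -0.0, 0.76, -0.14]
16 (0.458, -0.382, 0.065) [-0.7, 0.54, 1.82, -0.0, 0.78, -0.98]
16 (0.5, 0.0, 0.3) [-0.0, 0.11, 1.83, -0.0, 1.2, -0.28]
196 (0.585, -0.236, 0.044) [-0.39, 0.61, 1.75, -0.0, 0.78, 2.48]
196 (0.55, -0.08, 0.044) [-0.15, 0.52, 1.92, -0.0, 0.7, 2.72]
196 (0.48, 0.068, 0.108) [0.14, 0.33, 2.05, -0.0, 0.76, 3.0]
196 (0.458, -0.382, 0.065) [-0.7, 0.54, 1.82, -0.0, 0.78, 2.16]
196 (0.5, 0.0, 0.3) [-0.0, 0.11, 1.83, -0.0, 1.2, 2.86]
106 (0.585, -0.236, 0.044) [-0.39, 0.61, 1.75, -0.0, 0.78, -2.24]
106 (0.55, -0.08, 0.044) [-0.15, 0.52, 1.92, -0.0, 0.7, -2.0]
106 (0.48, 0.068, 0.108) [0.14, 0.33, 2.05, -0.0, 0.76, -1.71]
106 (0.458, -0.382, 0.065) [-0.7, 0.54, 1.82, -0.0, 0.78, -2.55]
106 (0.5, 0.0, 0.3) [-0.0, 0.11, 1.83, -0.0, 1.2, -1.85]
286 (0.585, -0.236, 0.044) [-0.39, 0.61, 1.75, -0.0, 0.78, 0.91]
286 (0.55, -0.08, 0.044) [-0.15, 0.52, 1.92, -0.0, 0.7, 1.14]
286 (0.48, 0.068, 0.108) [0.14, 0.33, 2.05, -0.0, 0.76, 1.43]
286 (0.458, -0.382, 0.065) [-0.7, 0.54, 1.82, -0.0, 0.78, 0.59]
286 (0.5, 0.0, 0.3) [-0.0, 0.11, 1.83, -0.0, 1.2, 1.29]
-24 (0.585, -0.236, 0.044) [-0.39, 0.61, 1.75, -0.0, 0.78, 0.03]
-24 (0.55, -0.08, 0.044) [-0.15, 0.52, 1.92, -0.0, 0.7, 0.27]
-24 (0.48, 0.068, 0.108) [0.14, 0.33, 2.05, -0.0, 0.76, 0.56]
-24 (0.458, -0.382, 0.065) [-0.7, 0.54, 1.82, -0.0, 0.78, -0.28]
-24 (0.5, 0.0, 0.3) [-0.0, 0.11, 1.83, -0.0, 1.2, 0.42]
156 (0.585, -0.236, 0.044) None
156 (0.55, -0.08, 0.044) [-0.15, 0.52, 1.92, -0.0, 0.7, -2.87]
156 (0.48, 0.068, 0.108) [0.14, 0.33, 2.05, -0.0, 0.76, -2.59]
156 (0.458, -0.382, 0.065) [-0.7, 0.54, 1.82, -0.0, 0.78, 2.86]
156 (0.5, 0.0, 0.3) [-0.0, 0.11, 1.83, -0.0, 1.2, -2.73]
2.7 [-0.    0.13  1.86 -0.    1.16  2.86]
```

View pics/w1.png

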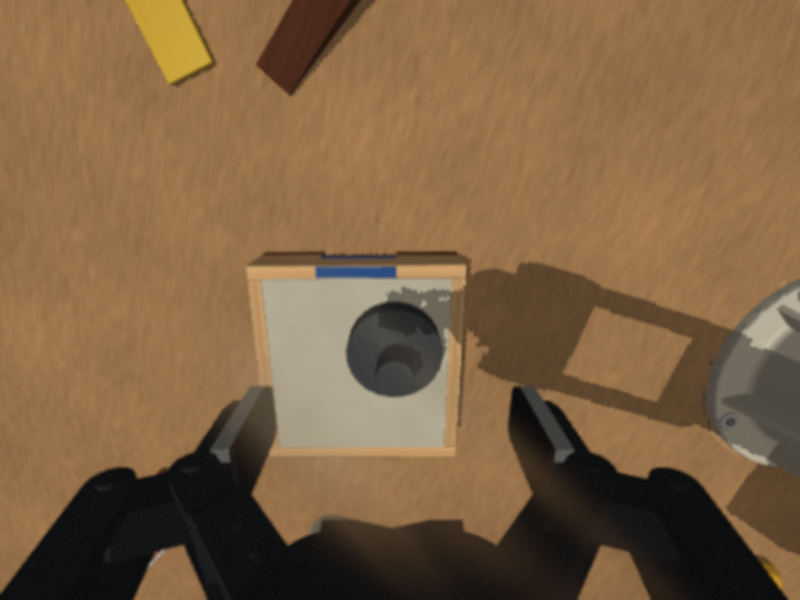

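Wrist view: the lid's top corners are at about (248,266), (466,265), (456,455), with the blue mark from (316,272) to (397,272). The weight's disc is centred at (395,349) and the wedge's thin-end corners are at (257,66) and (291,95).

```bash
python3 - <<'E'
from h import *
c=np.load("w1.npz")
L=px(c,[(247.5,266),(466.5,265),(456,455.5)],.06);print("lid FL FR BR",L.round(4).tolist())
d=L[0]-L[1];print("front edge",np.linalg.norm(d),np.degrees(np.arctan2(d[1],d[0])), "mid",(L[0]+L[1])/2)
d=L[2]-L[1];print("side",np.linalg.norm(d),np.degrees(np.arctan2(d[1],d[0])))
b=px(c,[(316.5,267),(397,266.5)],.06);print("blue",b,b.mean(0))
print("disc",px(c,[(395,349)],.084),"knob",px(c,[(397.5,368)],.124))
t=px(c,[(257,66),(291,95)],.006);print("tip",t,t.mean(0),np.linalg.norm(t[0]-t[1]),np.degrees(np.arctan2(*(t[0]-t[1])[[1,0]])))
q=down(np.radians(196))
bot.reach([.52,-.22,.28],q); bot.reach([.54,-.24,.28],down(np.radians(155+180-360))) if 0 else None
snap("wrist","w2"); print(bot.get_obs()["time_s"])
E
```

```text
lid FL FR BR [[0.6177, 0.0341, 0.06], [0.4371, -0.0182, 0.06], [0.3812, 0.1726, 0.06]]
front edge 0.187993347641767 16.158718594714355 mid [0.52736935 0.00796954 0.06      ]
side 0.19883767654838275 106.32037384769131
blue [[ 0.56027868  0.01876961  0.06      ]
 [ 0.4939769  -0.0005638   0.06      ]] [0.52712779 0.0091029  0.06      ]
disc [[0.47742247 0.06377833 0.084     ]] knob [[0.47676081 0.06034475 0.124     ]]
tip [[ 0.65471216 -0.12520461  0.006     ]
 [ 0.62176872 -0.11066819  0.006     ]] [ 0.63824044 -0.1179364   0.006     ] 0.036008020452841315 -23.809653789092117
3.6333
```

View pics/w2.png

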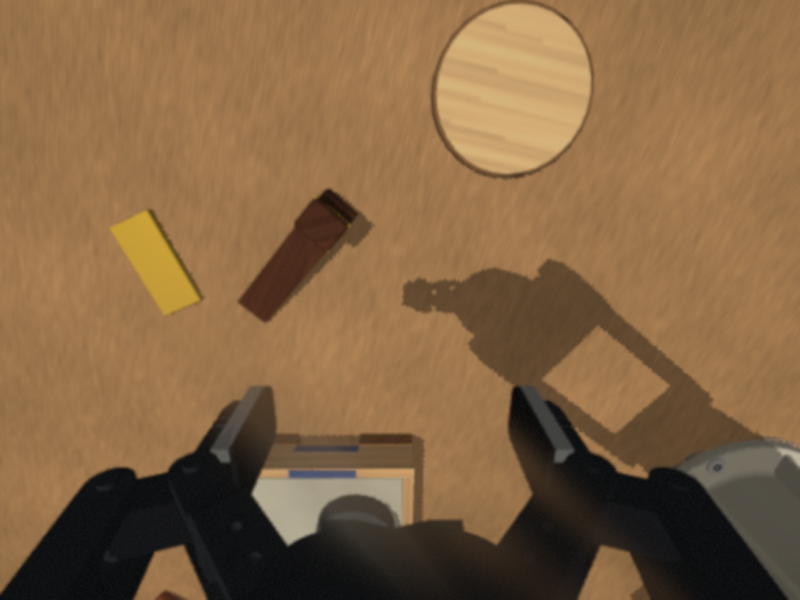

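Wrist view 2: wedge tip corners are at (239,302) and (266,321), the grip block's top corners at about (297,227), (324,249), (348,221), (322,196). The bat's top is an ellipse around (514,89).

```bash
python3 - <<'E'
from h import *
c=np.load("w2.npz"); 
t=px(c,[(239,302),(266,321)],.006).mean(0); g=px(c,[(297,227),(324,249),(348,221),(322,196)],.07)
print("tip",t,"block",g.mean(0)); d=t-g.mean(0);print(np.hypot(*d[:2]),np.degrees(np.arctan2(d[1],d[0])))
for a,b in((0,1),(1,2),(2,3),(3,0)):
    e=g[b]-g[a];print(np.linalg.norm(e).round(4),np.degrees(np.arctan2(e[1],e[0])).round(1))
I=cv2.cvtColor(cv2.resize(c["frame"],(800,600))[:,:,::-1].copy(),cv2.COLOR_BGR2HSV)
m=((I[...,2]>195)).astype(np.uint8); m[200:]=0
cs,_=cv2.findContours(cv2.morphologyEx(m,cv2.MORPH_CLOSE,np.ones((9,9))),0,1); k=max(cs,key=cv2.contourArea)
P=px(c,k[:,0],.015);ctr,r=cv2.minEnclosingCircle(P[:,:2].astype(np.float32));print("bat",ctr,r,len(k))
b=px(c,[(435,90),(592,85),(518,2),(507,175)],.015);print(b.round(4).tolist(),b.mean(0))
E
```

```text
tip [ 0.63918749 -0.11981591  0.006     ] block [ 0.58186016 -0.23946303  0.07      ]
0.13267198268440347 64.39920613085849
0.0276 155.1
0.0306 -116.1
0.0279 -28.7
0.0325 64.4
bat (0.4570516347885132, -0.38267120718955994) 0.06509614735841751 458
[[0.5218, -0.3659, 0.015], [0.3942, -0.4074, 0.015], [0.4771, -0.4465, 0.015], [0.4379, -0.3176, 0.015]] [ 0.45775255 -0.38436608  0.015     ]
```

```bash
python3 - <<'E'
from h import *
q=down(np.radians(-74)); k=[.477,.0628]
bot.reach([*k,.19],q); bot.servo_line([*k,.109],velocity=.12)
bot.move_gripper(.0,60); o=bot.get_obs(); print(o["time_s"],o["gripper_width"],o["grip_force"],o["wrist_force"])
bot.servo_line([*k,.20],velocity=.12); o=bot.get_obs(); print(o["time_s"],o["gripper_width"],o["grip_force"],o["wrist_force"],o["position"])
snap("top","t1")
E
```

```text
6.175 0.028323586097163875 58.508450905792415 [-3.39845139  2.96175458  8.65623686]
7.0833 0.02857810063385353 59.572515645995736 [-0.44487946 -0.10262684 -6.17497915] [0.47630055 0.06265892 0.19916864]
```

View pics/t1.png

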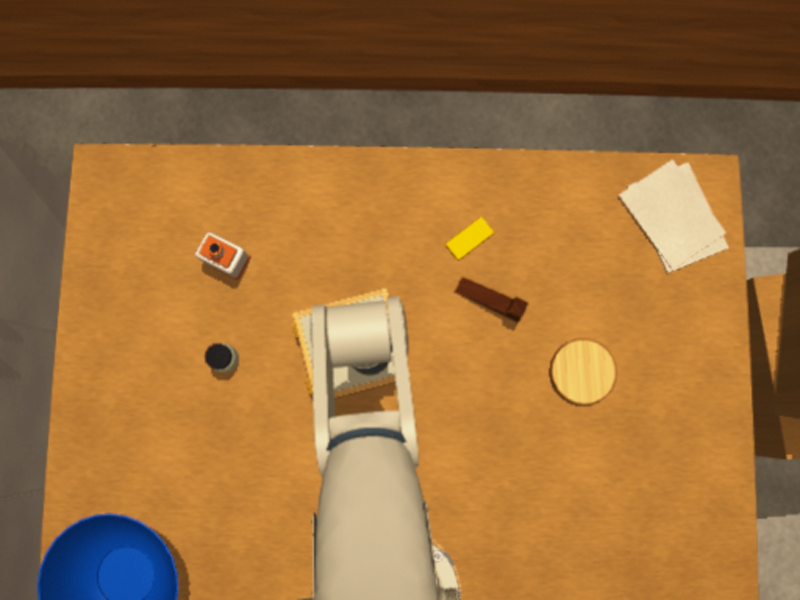

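The weight is held: 6.2 N, about 0.63 kg. Moving it to the bat and lowering until contact.

```bash
python3 - <<'E'
from h import *
b=[.4575,-.3835]; q=down(np.radians(-74))
bot.reach([*b,.16],q); bot.dwell(.2); f0=bot.get_obs()["wrist_force"][2]
bot.servo_line([*b,.072],velocity=.12); z=.072
snap("scene","s1")
while z>.056:
    z-=.002; bot.servo_line([*b,z],velocity=.04); f=bot.get_obs()["wrist_force"][2]
    if f>f0+4: break
o=bot.get_obs();print(z,o["position"],f0,o["wrist_force"],o["time_s"])
E
```

```text
0.06399999999999999 [ 0.45769102 -0.38375727  0.06479961] -5.4868934758996035 [-1.93266101  2.23254804  5.37400348] 10.9083
```

View pics/s1.png

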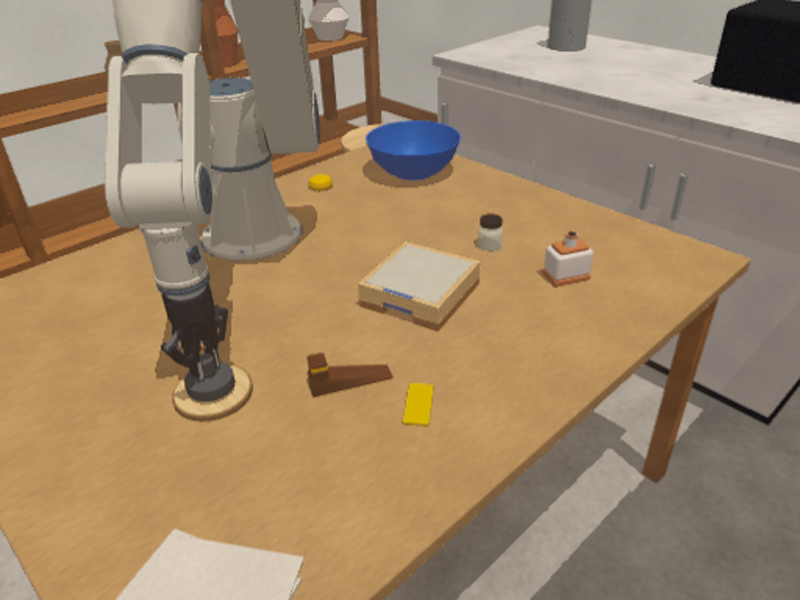

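The scene shows the weight upright over the bat, with the wedge, rib, jar and vase unchanged. Releasing, then grasping the wedge.

```bash
python3 - <<'E'
from h import *
b=[.4575,-.3835]
bot.move_gripper(.07); bot.servo_line([*b,.16],velocity=.15); bot.move_gripper(.085)
g=[.5825,-.2384]; q=down(np.radians(-25.2))
bot.reach([*g,.14],q); bot.servo_line([*g,.044],velocity=.12)
f0=bot.get_obs()["wrist_force"]
bot.move_gripper(0,80); o=bot.get_obs(); print(o["time_s"],o["gripper_width"],o["grip_force"],f0,o["wrist_force"],o["position"])
bot.servo_line([*g,.070],velocity=.1)
u=np.array([np.cos(np.radians(106.2)),np.sin(np.radians(106.2))]); m=np.array([.5272,.0085]); p=m-.162*u
bot.servo_line([*p,.070],ori=down(np.radians(16.2)),velocity=.1)
bot.servo_line([*p,.0465],velocity=.08); o=bot.get_obs(); print(o["time_s"],o["wrist_force"],o["position"],o["gripper_width"],o["ft_torque"])
c=snap("wrist","w3"); snap("top","t2")
E
```

```text
14.7333 0.03502230136282143 79.94178002234548 [ 0.38111949 -0.18591783 -0.46193395] [-0.75471516  0.0163839   5.27506094] [ 0.58297079 -0.23853884  0.04468716]
16.65 [ 0.08585762  0.29559531 -0.83468932] [ 0.57178321 -0.1471278   0.04538016] 0.03548830024527228 [-0.01335081 -0.05224191  0.0289047 ]
```

View pics/w3.png

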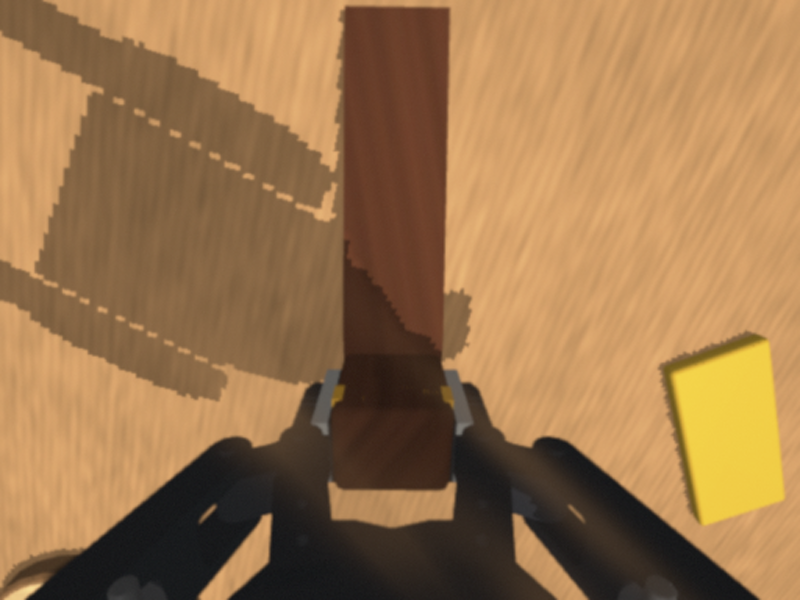

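View pics/t2.png

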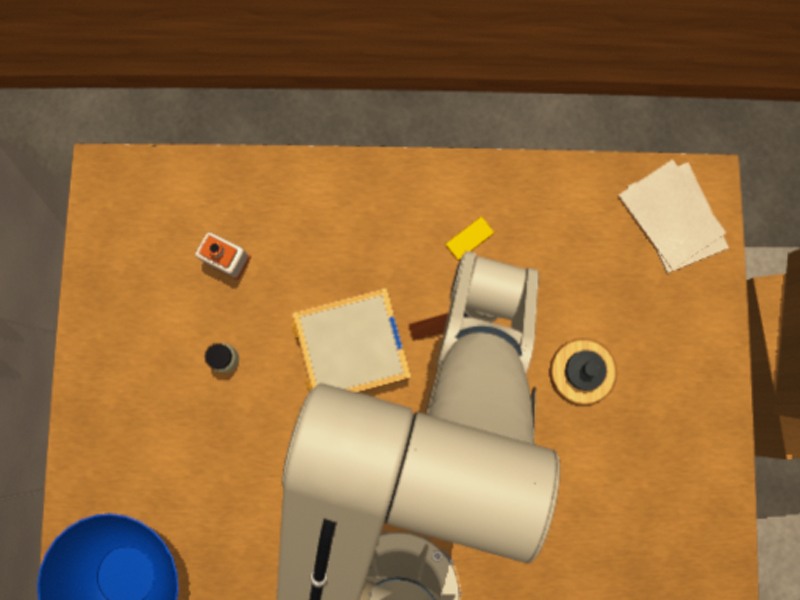

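Wrist view: the wedge is gripped straight, with its tip corners at (346,8) and (449,9). The top view shows the weight centred on the bat at (584,370) and the wedge in line with the slot. Lowering to bench contact, then sliding in while logging force.

```bash
python3 - <<'E'
from h import *
c=np.load("w3.npz"); t=px(c,[(346,8),(449,9)],.0065); tc=t.mean(0)
a=np.radians(106.2);u=np.array([np.cos(a),np.sin(a)]);v=np.array([-u[1],u[0]]); m=np.array([.5272,.0085])
d=t[1]-t[0]; P0=np.array([.57178,-.14713])
print("tip",tc,"rel slot x,y",(tc[:2]-m)@u,(tc[:2]-m)@v,"edge ang",np.degrees(np.arctan2(d[1],d[0])),"tip-tcp",(tc[:2]-P0)@u,(tc[:2]-P0)@v)
p=m-.162*u; z=.0465
while z>.0425:
    z-=.0005; bot.servo_line([*p,z],velocity=.03); f=bot.get_obs()["wrist_force"][2]
    if f>1.5: break
print("z",z,f,bot.get_obs()["position"])
s=-.030
for s in np.r_[np.arange(-.02,.041,.01),np.arange(.044,.061,.002)]:
    bot.servo_line([*(m+(s-.132)*u),z],velocity=.05)
    o=bot.get_obs(); F=o["wrist_force"]; P=o["position"]
    print(round(s,3),"act",((P[:2]-m)@u+.132).round(4),"F u,v,z",(F[:2]@u).round(2),(F[:2]@v).round(2),F[2].round(2),P[2].round(4))
    if F[:2]@u<-12 or abs(F[:2]@v)>10: print("stop");break
print(o["time_s"])
E
```

```text
tip [ 0.53509149 -0.01849372  0.0065    ] rel slot x,y -0.028123551116020856 -4.714160610347594e-05 edge ang 15.619432766332201 tip-tcp 0.1337643786931106 -0.0006566349315106561
z 0.044 7.435621158740485 [ 0.57250519 -0.14710306  0.04463676]
-0.02 act -0.0198 F u,v,z 1.01 -0.73 6.57 0.0447
-0.01 act -0.0095 F u,v,z -0.03 -1.87 8.2 0.0447
0.0 act 0.0006 F u,v,z 1.1 -0.73 7.99 0.0447
0.01 act 0.0107 F u,v,z 1.69 -0.86 8.08 0.0446
0.02 act 0.0207 F u,v,z 1.1 -1.03 8.17 0.0447
0.03 act 0.0307 F u,v,z 1.85 -0.35 7.6 0.0447
0.04 act 0.0407 F u,v,z 1.76 -0.54 7.51 0.0447
0.044 act 0.0444 F u,v,z 0.04 -0.87 7.09 0.0447
0.046 act 0.0462 F u,v,z -0.73 -0.38 7.5 0.0447
0.048 act 0.0481 F u,v,z -1.4 0.44 7.42 0.0447
0.05 act 0.0501 F u,v,z -1.11 -0.34 6.89 0.0447
0.052 act 0.052 F u,v,z -1.69 -0.55 7.39 0.0447
0.054 act 0.0538 F u,v,z -2.91 -0.76 6.02 0.0447
0.056 act 0.0555 F u,v,z -6.17 -0.05 5.75 0.0447
0.058 act 0.0574 F u,v,z -6.9 0.22 5.21 0.0447
0.06 act 0.0594 F u,v,z -6.02 -0.25 5.31 0.0447
22.7
```

```bash
python3 - <<'E'
from h import *
a=np.radians(106.2);u=np.array([np.cos(a),np.sin(a)]);v=np.array([-u[1],u[0]]); m=np.array([.5272,.0085]); z=.044
for s in (.066,.072,.0783):
    bot.servo_line([*(m+(s-.132)*u),z],velocity=.03); bot.dwell(.3)
    o=bot.get_obs(); F=o["wrist_force"]; P=o["position"]
    print(round(s,3),"act",((P[:2]-m)@u+.132).round(4),"F u,v,z",(F[:2]@u).round(2),(F[:2]@v).round(2),F[2].round(2),P[2].round(4),o["gripper_width"])
c=snap("scene","s2"); snap("wrist","w4"); print(o["time_s"])
# crops: scene before/after of the mould's front, 5x
A=np.load("s1.npz")["frame"]; B=c["frame"]
r=np.s_[150:215,220:315]
I=np.hstack([cv2.resize(x[r][:,:,::-1],(396,271),interpolation=cv2.INTER_CUBIC) for x in (A,B)])
W=cv2.resize(np.load("w4.npz")["frame"][:,:,::-1],(440,330))
cv2.imwrite("pics/cmp.png",np.vstack([I,cv2.copyMakeBorder(W[:325],0,0,0,792-440,cv2.BORDER_CONSTANT)]))
E
```

```text
0.066 act 0.0656 F u,v,z -5.31 -1.52 5.77 0.0447 0.03535617576586098
0.072 act 0.0717 F u,v,z -4.76 -0.26 6.64 0.0447 0.03538959933334791
0.078 act 0.078 F u,v,z -4.1 -0.94 6.16 0.0447 0.03508299689683002
24.6583
```

View pics/cmp.png

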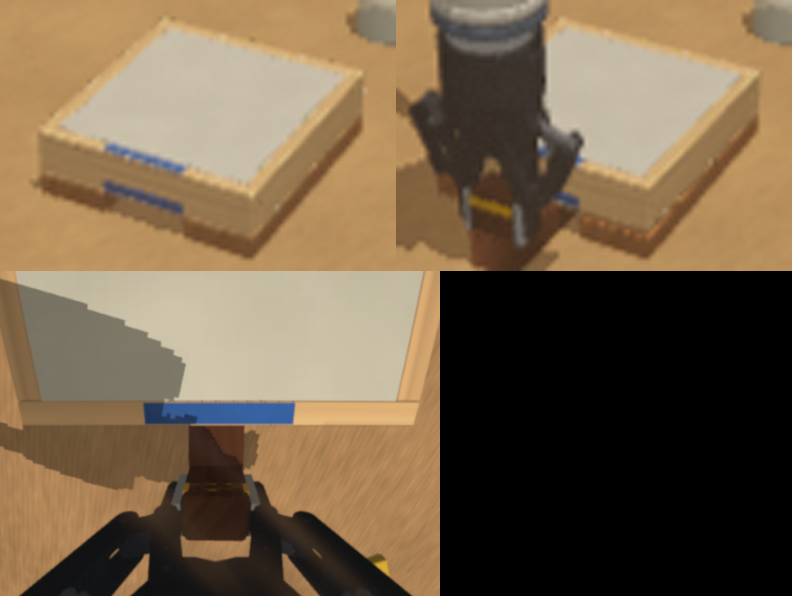

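The comparison shows the lid's front edge raised off the base, with a visible gap line at about (610,222). The wedge is centred under the blue mark. One quick sub-pixel check of the gap with the scene camera.

```bash
python3 - <<'E'
from h import *
a=np.radians(106.2);u=np.array([np.cos(a),np.sin(a)]);v=np.array([-u[1],u[0]]); m=np.array([.5272,.0085])
c=np.load("s1.npz");d=np.load("s2.npz"); g=lambda x:cv2.cvtColor(x["frame"],cv2.COLOR_RGB2GRAY)
def pr(x,y,z): return proj(c,[[*(m+x*u+y*v),z]])[0]*.64
# front face top edge right (own -y = larger world x) : vertical profile shift of lid's top front edge along several columns
for y in (-.06,-.07,-.08,.085):
    for zz in (.06,):
        p0=pr(0,y,zz);p1=pr(0,y,zz+.006)
        col=int(round(p0[0])); r=int(round(p0[1]))
        def prof(x):
            G=cv2.GaussianBlur(x["frame"][:,:,2].astype(np.float32),(5,1),0)
            return cv2.resize(G[r-9:r+7,col-1:col+2].mean(1)[:,None],(1,320),interpolation=cv2.INTER_CUBIC)[:,0]
        A,B=prof(c),prof(d)
        best=min(range(0,100),key=lambda k:np.mean((A[k+20:280]-B[20:280-k])**2))
        print(y,"px/6mm",(p0-p1)[1].round(2),"shift px",best/20,"-> gap mm",6*best/20/(p0-p1)[1])
E
```

```text
-0.06 px/6mm 1.59 shift px 2.0 -> gap mm 7.567557243742448
-0.07 px/6mm 1.59 shift px 2.1 -> gap mm 7.931668631641221
-0.08 px/6mm 1.59 shift px 1.85 -> gap mm 6.974876704842695
0.085 px/6mm 1.54 shift px 2.25 -> gap mm 8.737960447253126
```

The shift reads about 7.5 mm, but it includes roughly 1 mm from the tilted top edge moving back, so the gap is about 6.5 mm. The contact point (24 mm of travel at 1:4) and the tip geometry both give about 6 mm, so they agree. Handing in.

```bash
python3 -c "
from workcell import bot, cams, job
print(job.hand_in())"
```

```text
the job is handed in; nothing more can be done
None
```

The job is handed in: the iron weight stands upright on the bat, and the gripped wedge holds the lid's front edge up by about 6 mm (estimates ran from 5.9 to 6.5 mm); the jar, vase and rib were not touched.

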